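Gauge two guide bushes and sort them

TASK

Take the plug gauge from its stand and try it in both bushes where they stand in the nest, the one on the robot's left first and then the one on its right: each time push it straight down the bore, gently (never over about 20 N), until its collar sits on the bush or the pin stops short, and hold it there under light pressure for a second. Leave the gauge standing, fully home, in the bush that takes it all the way, and leave that bush in its pocket. Stand the bush that stops the gauge upright in the red tray, and leave the oil bottle, tub and screwdriver alone.

Things in the scene. Friction and masses are not known exactly. Their poses are not given: they have to be found in the camera images.
- gauge_grip (a point): middle of the plug gauge's orange square handle (20 x 20 mm, 52 mm long, x and y square to its flats, z up). Below the handle is a steel collar 28 mm in diameter and 6 mm thick, its underside 32 mm below this point; below that the steel pin, 16 mm in diameter and 30 mm long with a 3 mm chamfered nose, its tip 62 mm below this point. 0.18 kg; it starts standing in the stand
- gauge: the plug gauge as a whole: the origin is the centre of the pin's tip, z up along the pin towards the handle
- stand: pale aluminium block 80 x 80 x 40 mm, fixed; origin at the centre of its underside on the bench. A 20 mm wide, 34 mm deep hole is in the middle of its top; with the gauge home the collar rests on the block's top, 40 mm up, so that the middle of the handle is 72 mm above the origin
- nest: green steel plate 120 x 240 x 20 mm, fixed, with two round pockets 47 mm wide and 8 mm deep, centres 120 mm apart along its y axis; each floor is a sprung steel seat that gives under more than about 4 N, some 2 N more per mm, and bottoms after 6 mm; origin at the centre of its underside
- nest_left (a point): centre of the sprung floor of the pocket on the robot's left (+y), 12 mm above the bench
- nest_right (a point): centre of the sprung floor of the pocket on the robot's right (-y), 12 mm above the bench
- bush_1_mid (a point): middle of a black steel guide bush: 34 mm diameter round body on a 43 mm, 8 mm thick flange, 45 mm tall, 0.2 kg; point on its axis, 22.5 mm above its underside and 22.5 mm below the bore's mouth, z along the axis. It stands flange down in a nest pocket, loose by 1.5 mm. Both bushes look alike outside; which pocket holds the good one must be found with the gauge
- bush_2_mid (a point): middle of a black steel guide bush: 34 mm diameter round body on a 43 mm, 8 mm thick flange, 45 mm tall, 0.2 kg; point on its axis, 22.5 mm above its underside and 22.5 mm below the bore's mouth, z along the axis. It stands flange down in a nest pocket, loose by 1.5 mm. Both bushes look alike outside; which pocket holds the good one must be found with the gauge
- bush_1: the same bush as point bush_1_mid; origin at the centre of its underside. The bore is open at the top and 17.5 mm wide: in one bush to 37 mm deep (good: the gauge's collar lands on the bush), in the other only to 16 mm deep, where it steps down to 13 mm (bad: the pin stops there). Not told which
- bush_2: the same bush as point bush_2_mid; origin at the centre of its underside. The bore is open at the top and 17.5 mm wide: in one bush to 37 mm deep (good: the gauge's collar lands on the bush), in the other only to 16 mm deep, where it steps down to 13 mm (bad: the pin stops there). Not told which
- offcut_tray: yellow tray of black plastic offcuts, fixed, the same size as the red one, not for bushes; origin at the centre of its underside; which of the two trays is on which side varies
- scrap_tray: red tray for rejected bushes, fixed, 140 x 140 mm, 30 mm high, walls and floor 4 mm thick; origin at the centre of its underside; its side of the bench varies
- oil: amber oil bottle, 48 mm diameter, 130 mm tall, to be left alone; origin at the centre of its underside
- tub: open blue plastic tub, 70 mm wide, 60 mm tall, to be left alone; origin at the centre of its underside
- driver: screwdriver lying on the bench, to be left alone; origin on its underside
There are look-alikes about, which are no part of the job. What is meant by the gauge is not blue, and is the larger of those in its own colour.

How it is judged:
By the outcome, as a careful person would: the job done as asked, in the order asked, and still so for the second after the job is handed in, with the robot touching nothing.
It also fails if it takes over 72 s, if anything falls off the work surface, if the arm or the gripper's body presses on something with over 40 N, if the wrist force passes 120 N, or if a joint passes its speed limit or range.

ROBOT

A 6-joint arm with a two-finger parallel gripper is mounted at the origin on the work surface. World frame = base frame: x ahead of the robot, y to its left, z up, the work surface at z = 0. Lengths are in mm, angles in rad, forces in N, time in s.
With the tool pointing down it reaches from about 350 to 975 mm from the base axis. Payload 7.1 kg.
Tool frame: the origin (TCP) lies at the centre of the arm's flange, where the gripper is bolted on; the fingertips stand 182 mm ahead of it and the grasp point (between the pads) lies 163 mm ahead of it; z points along the fingers, y is the line along which they close (so a half turn about z gives the same grasp; the last joint's range is limited). The gripper opens to 88 mm and grips with 3 to 60 N. Pads are 20 mm wide; open, the fingers measure 115 mm over their backs; the gripper's body (75 mm by 178 mm) begins 61 mm behind the grasp point.
Start: joints at [-1.297, 0.423, 1.63, -0, 1.089, -0.019], TCP at [180.415, -598.379, 404.675] pointing down, gripper open.
Joint ranges: [-3, 3], [-0.9, 2.11], [0.09, 2.58], [-1.31, 4.45], [0.11, 2.69], [-2.54, 2.54]. Speed limits (rad/s): [2.39, 2.39, 3.01, 3.14, 3.14, 3.14].

INTERFACE

Orientations are given as a rotation vector (axis times angle).
In Python, from workcell import readout, get_image, ctrl gives the robot as it stands.
- The arm moves only by the tool step_arm, never from a script. Its argument "targets" is a list that holds one entry, the list of rows, each a list of 7 numbers: the shift along the world's x, y, z as a fraction of full scale, then the turn, a rotation vector about the world's x, y, z as a fraction of full scale, then the opening, from 0 (shut) to 1 (fully open). In form: [[[dx, dy, dz, wx, wy, wz, claw], ...]]. A call has exactly 5 rows; each row shifts and turns the commanded pose from where the row before left it; what a row does not reach is not made up. Full scale, the value 1, is 0.05 m for a shift and 4 degrees for a turn. A row lasts 1/8 s, in which the tool goes at most 62.5 mm and 10.7 degrees, less where a joint would pass 70% of its speed; a pose out of reach is approached as far as the arm can. A call with a number of a shift or a turn outside -1 to 1 is refused whole. A call with a gripper value outside its range is refused whole. The fingers move at their own pace and stop on an object; the grip force is fixed at half the most. Time passes only in rows, so rows that do not move let the fingers close, or fill a call up. It gives the time, the measured TCP pose, the force, the opening and the grip force at its end, in the units of the state.
- readout.get_obs(): the state, without advancing time (a new reading comes with each control period).
- get_image(name): name is "side" or "top"; returns a dict with "pixels" (384x512x3 uint8, red, green, blue), "intrinsics" (3x3 intrinsics, pixels), "extrinsics" (4x4, takes a point from world to camera coordinates). Camera axes: x right, y down, z forward; pixel columns grow to the right and rows downward; lengths in mm; the calibration is good to about 2 mm. A picture is of the moment at which its call begins. There is no depth.
- ctrl.close_job(): hands the job in; it is judged then, once.
The state is a dict: "t": time; "qpos": joint angles; "qvel": joint speeds; "joint_torque": joint torques, N m; "ee_pos": TCP position; "orientation": TCP orientation; "ft_force": force on the tool from outside, world axes, zero at the start; "moment": the same for the moment, N m; "width": finger opening in mm; "grasp_force": force on a finger pad.
Only numpy, scipy, OpenCV 4.12 (cv2) and the standard library are available. Lean on these libraries where they do the work, as an engineer would, in place of code of your own. Each camera call takes 0.05 s, during which the arm holds its last target. There are 200 camera calls.

## Working session

There is one attempt and no reset: what is moved stays moved. The work goes in short steps, Python scripts to look and compute and a tool call to move; the robot and the scene stay as the last step left them, time stands still between calls to the robot, and variables do not carry over. Pictures are saved under pics/ and viewed, at most 10 in all, crops included, and the job is handed in when it is done.

Besides the shell and the picture viewer there is one more tool, called after "Emit:" by a JSON object that holds its "name" and its "arguments". step_arm: Moves the arm, as the interface text tells. Shift numbers are shares of 0.05 m and turn numbers shares of 4 degrees, none past 1 either way. Its arguments: {"type":"object","properties":{"targets":{"type":"array"}},"required":["targets"]}

```bash
mkdir -p pics
cat > h.py <<'E'
import numpy as np, cv2
from workcell import readout, get_image, ctrl
def snap(n,f=None):
    d=get_image(n); 
    if f: cv2.imwrite(f'pics/{f}.png',cv2.cvtColor(d['pixels'],cv2.COLOR_RGB2BGR)); np.savez(f'pics/{f}.npz',**d)
    return d
def ray(d,u,v):
    R=d['extrinsics'][:3,:3];t=d['extrinsics'][:3,3]
    return -R.T@t, R.T@np.linalg.inv(d['intrinsics'])@np.array([u,v,1.])
def onz(d,u,v,z):
    c,r=ray(d,u,v); return c+r*(z-c[2])/r[2]
def proj(d,p):
    q=d['intrinsics']@(d['extrinsics'][:3,:3]@np.array(p,float)+d['extrinsics'][:3,3]); return q[:2]/q[2]
E
python3 - <<'E'
from h import *
a=snap('top','t0');b=snap('side','s0')
for d in(a,b): print(d['extrinsics'].round(3),d['intrinsics'])
print(readout.get_obs())
cv2.imwrite('pics/both0.png',np.vstack([cv2.imread('pics/t0.png'),cv2.imread('pics/s0.png')])[:, :])
E
```

```text
[[-1.240000e-01 -9.920000e-01  7.000000e-03  4.970500e+01]
 [-9.690000e-01  1.190000e-01 -2.150000e-01  5.378490e+02]
 [ 2.130000e-01 -3.300000e-02 -9.760000e-01  1.048489e+03]
 [ 0.000000e+00  0.000000e+00  0.000000e+00  1.000000e+00]] [[479.34169013   0.         257.42955339]
 [  0.         479.34169013 186.28813689]
 [  0.           0.           1.        ]]
[[ 9.95000e-01 -9.40000e-02  1.00000e-02 -5.45564e+02]
 [-6.30000e-02 -7.39000e-01 -6.71000e-01  8.83630e+01]
 [ 7.10000e-02  6.67000e-01 -7.41000e-01  9.40854e+02]
 [ 0.00000e+00  0.00000e+00  0.00000e+00  1.00000e+00]] [[415.66598854   0.         261.68805992]
 [  0.         415.66598854 198.35387954]
 [  0.           0.           1.        ]]
{'t': 0.1, 'qpos': array([-1.29700935e+00,  4.23777404e-01,  1.63060837e+00,  3.36303872e-05,
        1.08861327e+00, -1.89959170e-02]), 'qvel': array([ 0.00018535, -0.00205228, -0.00099062, -0.00050774,  0.00050546,
       -0.00061592]), 'joint_torque': array([ 1.76496851e-04, -5.45612526e+01, -2.74323767e+01,  6.45030895e-02,
        1.88035879e-02, -4.38706616e-05]), 'ee_pos': array([ 180.34850043, -598.15014351,  403.97319664]), 'orientation': array([-3.10660959e+00, -4.58033111e-01,  2.34165019e-04]), 'ft_force': array([-0.35458515, -0.02695194,  0.10213082]), 'moment': array([0.05841415, 0.00459294, 0.01370745]), 'grasp_force': 0.0, 'width': 87.84340687634246}
```

View pics/t0.png

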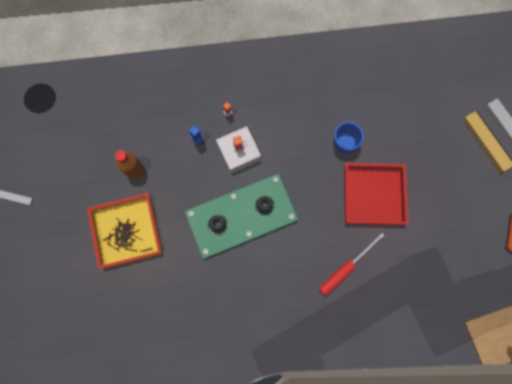

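View pics/s0.png

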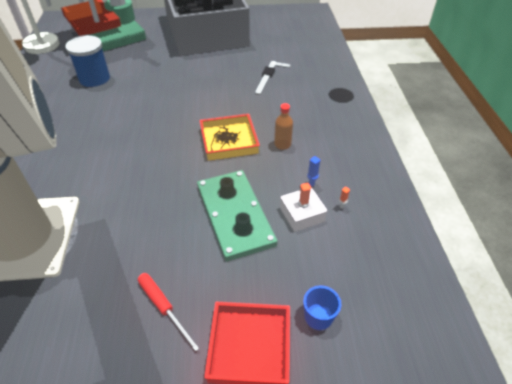

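Top view candidates for the gauge: the orange handle in the stand at (238,143), a small orange one at (228,109), and a blue one at (197,134). I choose the one in the stand and will check it in a crop.

Run:
```python
from h import *
T=dict(np.load('pics/t0.npz'));S=dict(np.load('pics/s0.npz'))
def comps(d,m,mn=15):
    n,l,s,c=cv2.connectedComponentsWithStats(m.astype(np.uint8)); return [(c[i].round(1),s[i].tolist(),l==i) for i in range(1,n) if s[i][4]>mn]
for nm,d in(('T',T),('S',S)):
    h=cv2.cvtColor(d['pixels'],cv2.COLOR_RGB2HSV); H,Sa,V=[h[...,i].astype(int) for i in range(3)]
    masks=dict(orange=((H<14)&(Sa>150)&(V>150)),white=(Sa<50)&(V>150),green=(H>60)&(H<90)&(Sa>90)&(V>60),black=(V<45),red=((H<6)|(H>174))&(Sa>170)&(V>90))
    for k,m in masks.items():
        for c,s,l in comps(d,m,25 if k!='red' else 300):
            if k=='white' and s[4]>3000: continue
            r=cv2.minAreaRect(np.argwhere(l)[:,::-1].astype(np.float32)); print(nm,k,c,s,np.round(r[1],1),round(r[2],1))
crop=lambda d,x,y,w: cv2.resize(cv2.cvtColor(d['pixels'][y:y+w,x:x+w],cv2.COLOR_RGB2BGR),(399,399),interpolation=cv2.INTER_CUBIC)
cv2.imwrite('pics/c0.png',np.vstack([np.hstack([crop(T,180,95,90),crop(S,270,140,90)])]))
```

```text
T orange [226.5 105.8] [224, 103, 6, 6, 28] [4.9 4.9] 45.0
T orange [237.3 141.1] [235, 138, 6, 7, 37] [6. 5.] 90.0
T orange [120.4 155.4] [116, 151, 10, 10, 81] [9. 9.] 90.0
T orange [374.2 195.8] [345, 164, 62, 60, 3097] [59. 61.] 90.0
T orange [123.5 231.2] [88, 194, 72, 74, 565] [60.6 65.2] 76.0
T orange [510.3 239.8] [509, 227, 3, 23, 47] [22.  2.] 90.0
T orange [336.7 277.4] [320, 261, 35, 34, 411] [ 9.9 41.7] 45.0
T white [501.9 115. ] [489, 100, 23, 36, 339] [38.2 10.5] 54.5
T white [237.8 147.8] [217, 127, 43, 42, 959] [33.3 34.4] 65.0
T white [275.2 179. ] [273, 177, 6, 5, 27] [4. 5.] 90.0
T white [ 14.6 197.2] [0, 191, 31, 13, 196] [31.3  6.1] 14.0
T white [233.2 195.7] [231, 193, 6, 6, 30] [5. 5.] 90.0
T white [190.6 213.1] [188, 210, 7, 7, 35] [5.7 6.4] 45.0
T white [290.9 215.6] [288, 213, 6, 6, 29] [5. 5.] 90.0
T white [248.5 233.5] [246, 231, 6, 6, 32] [5. 5.] 90.0
T white [369.3 246.3] [353, 234, 30, 29, 57] [ 2.1 39.6] 46.1
T white [205.4 250.9] [203, 248, 6, 7, 31] [6. 5.] 90.0
T black [39.1 97.8] [25, 85, 29, 27, 589] [26.2 27.6] 45.0
T red [375.2 194.4] [345, 165
[... 909 characters left out ...]
70, 12, 6, 35] [11.  5.] -0.0
S white [202.2 181.6] [199, 179, 7, 6, 29] [5.4 5.1] 71.6
S white [303.  205.2] [280, 188, 48, 34, 932] [31.  41.8] 72.5
S white [ 59.7 227.9] [34, 196, 46, 80, 1895] [42.1 80.3] 2.3
S white [228.6 249.5] [226, 247, 6, 6, 30] [5. 5.] 90.0
S white [183.3 330.6] [167, 310, 33, 41, 240] [49.4  5.6] 53.4
S green [123.1   6.8] [110, 0, 21, 15, 86] [11.6 20.6] 63.4
S green [480.7  45.3] [431, 0, 81, 130, 6273] [129.  80.] 90.0
S green [121.9  32.3] [101, 21, 42, 24, 441] [15.8 40.1] 67.1
S green [236.4 220.8] [202, 187, 69, 67, 2180] [73.8 51.4] 70.6
S black [202.    4.1] [175, 0, 57, 13, 388] [12. 56.] 90.0
S red [248.4 349.2] [206, 304, 82, 80, 5272] [80.9 78.7] 3.5
```

View pics/c0.png

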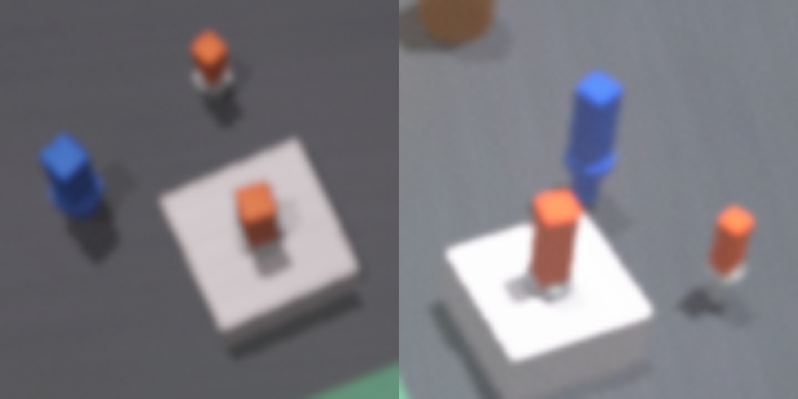

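The crop confirms it: the gauge is the larger orange handle in the stand (T 237.5,139.5; S 305.6,186.7). The loose orange one is smaller. Next I locate the stand, bushes, nest and tray.

Run:
```python
from h import *
T=dict(np.load('pics/t0.npz'));S=dict(np.load('pics/s0.npz'))
print('handle top T,S',onz(T,237.5,139.4,98).round(1),onz(S,305.3,186.4,98).round(1))
# screws -> nest
sc=[(275.2,179),(233.2,195.7),(190.6,213.1),(290.9,215.6),(248.5,233.5),(205.4,250.9)]
P=np.array([onz(T,*p,21) for p in sc]);c=P.mean(0);print('nest',c.round(1));ax=(P[2]-P[0]+P[5]-P[3])[:2];ax/=np.linalg.norm(ax)
print('yaw',np.degrees(np.arctan2(-ax[0],ax[1])));pk={n:c[:2]+s*60*ax for n,s in(('L',1),('R',-1))};print(pk)
def dark(d,x,y,th):
    g=cv2.GaussianBlur(cv2.resize(d['pixels'].max(2),None,fx=4,fy=4,interpolation=cv2.INTER_CUBIC),(0,0),2)
    return g
for nm,d in(('T',T),('S',S)):
  for k in'LR':
    u,v=proj(d,[*pk[k],57]);g=dark(d,0,0,0)
    m=np.zeros_like(g);x0,y0=int(u*4),int(v*4);r=110;sub=g[y0-r:y0+r,x0-r:x0+r]
    mm=(sub<55).astype(np.uint8);n,l,s,cc=cv2.connectedComponentsWithStats(mm);
    for i in range(1,n):
      if s[i][4]>200:
        cx,cy=(cc[i]+[x0-r,y0-r]+.5)/4-.5;b=(s[i][:2]+[x0-r,y0-r])/4;print(nm,k,'pred',u.round(1),v.round(1),'comp',cx.round(1),cy.round(1),'bb',b.round(1),s[i][2:4]/4,s[i][4]/16, onz(d,cx,cy,57).round(1))
# red tray
for nm,d in(('T',T),('S',S)):
    h=cv2.cvtColor(d['pixels'],cv2.COLOR_RGB2HSV);m=(((h[...,0]<8)|(h[...,0]>172))&(h[...,1]>150)&(h[...,2]>90)).astype(np.uint8)
    n,l,s,cc=cv2.connectedComponentsWithStats(m);i=1+s[1:,4].argmax();q=cv2.boxPoints(cv2.minAreaRect(np.argwhere(l==i)[:,::-1].astype(np.float32)))
    print('tray',nm,[onz(d,*p,30)[:2].round(0) for p in q])
    h2=((h[...,1]<50)&(h[...,2]>150)).astype(np.uint8);n,l,s,cc=cv2.connectedComponentsWithStats(h2);i=l[150,230] if nm=='T' else l[210,295]
    q=cv2.boxPoints(cv2.minAreaRect(np.argwhere(l==i)[:,::-1].astype(np.float32)));print('stand',[onz(d,*p,40)[:2].round(0) for p in q],np.mean([onz(d,*p,40) for p in q],0))
crop=lambda d,x,y,w: cv2.resize(cv2.cvtColor(d['pixels'][y:y+w,x:x+w],cv2.COLOR_RGB2BGR),(399,399),interpolation=cv2.INTER_CUBIC)
cv2.imwrite('pics/c1.png',np.hstack([crop(T,195,170,90),crop(S,190,165,90)]))
```

```text
handle top T,S [645.1  16.   98. ] [645.2  11.5  98. ]
nest [485.5  29.2  21. ]
yaw 15.422954887360863
{'L': array([469.56921985,  87.03813728]), 'R': array([501.48230182, -28.64053491])}
T L pred 215.9 221.8 comp 215.2 220.7 bb [212.5 218.5] [7.25 6.5 ] 27.875 [472.3  88.5  57. ]
T L pred 215.9 221.8 comp 219.9 228.4 bb [213.2 222. ] [12.  10.5] 48.5625 [453.5  79.6  57. ]
T R pred 264.6 202.0 comp 264.4 200.9 bb [261. 199.] [7.75 5.  ] 27.3125 [504.1 -28.6  57. ]
T R pred 264.6 202.0 comp 264.8 209.9 bb [258.2 206. ] [13.75  7.5 ] 53.375 [483.3 -26.8  57. ]
tray T [array([ 575., -233.]), array([ 557., -378.]), array([ 414., -351.]), array([ 432., -209.])]
stand [array([670.,  68.]), array([698., -10.]), array([618., -34.]), array([592.,  43.])] [644.62252054  16.8445421   40.        ]
tray S [array([ 417., -217.]), array([ 577., -231.]), array([ 557., -379.]), array([ 417., -366.])]
stand [array([593.,  44.]), array([695.,  77.]), array([698., -18.]), array([603., -46.])] [647.18931077  14.39782888  40.        ]
```

View pics/c1.png

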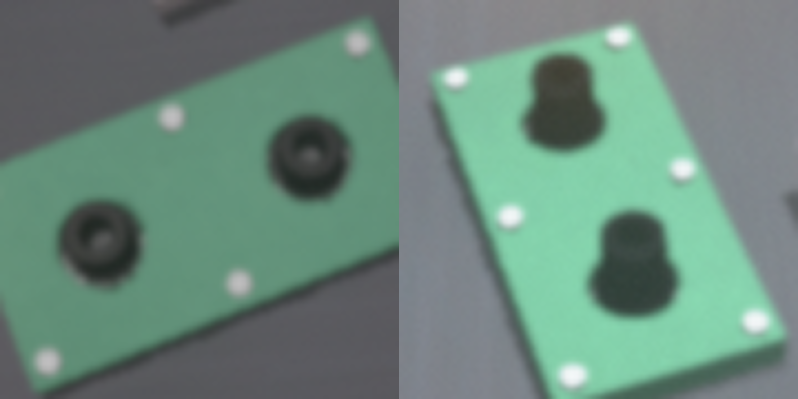

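The bush tops sit near T (217,222.6) left and (264.2,203.6) right, with the bores visible. The red tray is on the right. Moving now.

Emit:
{"name": "step_arm", "arguments": {"targets": [[[0.62, 0.816, -0.13, 0, 0, -0.2, 1], [0.62, 0.816, -0.13, 0, 0, -0.2, 1], [0.62, 0.816, -0.13, 0, 0, -0.2, 1], [0.62, 0.816, -0.13, 0, 0, -0.2, 1], [0.62, 0.816, -0.13, 0, 0, -0.2, 1]]]}}

```text
t: 0.72
ee_pos: [336.1, -392.9, 371.8]
orientation: [-3.122, -0.348, 0.0]
ft_force: [0.8, -0.7, 0.0]
width: 87.7
grasp_force: 0.0
```

Emit:
{"name": "step_arm", "arguments": {"targets": [[[0.62, 0.816, -0.13, 0, 0, -0.2, 1], [0.62, 0.816, -0.13, 0, 0, -0.2, 1], [0.62, 0.816, -0.13, 0, 0, -0.2, 1], [0.62, 0.816, -0.13, 0, 0, -0.2, 1], [0.62, 0.816, -0.13, 0, 0, -0.2, 1]]]}}

```text
t: 1.35
ee_pos: [491.2, -188.9, 339.3]
orientation: [-3.132, -0.24, 0.0]
ft_force: [0.2, -1.0, 0.1]
width: 88.1
grasp_force: 0.0
```

Run:
```python
from h import *
T=dict(np.load('pics/t0.npz'));S=dict(np.load('pics/s0.npz'))
for k,a,b in(('L',(217.0,222.6),(226.3,180.7)),('R',(264.2,203.6),(242.3,216))): print(k,onz(T,*a,57).round(1),onz(S,*b,57).round(1))
print(onz(S,305.2,206,46),onz(T,228,115,0),onz(T,197,141,0))
h=cv2.cvtColor(cv2.resize(T['pixels'][125:160,222:252],None,fx=8,fy=8,interpolation=cv2.INTER_CUBIC),cv2.COLOR_RGB2HSV)
for th in(170,185,200,215):
  m=((h[...,0]<14)&(h[...,1]>140)&(h[...,2]>th)).astype(np.uint8);r=cv2.minAreaRect(np.argwhere(m)[:,::-1].astype(np.float32));print(th,np.array(r[0])/8+[222,125],np.array(r[1])/8,r[2])
print(readout.get_obs()['ee_pos'],readout.get_obs()['orientation'])
```

```text
L [467.6  84.8  57. ] [470.9  84.6  57. ]
R [497.9 -27.3  57. ] [501.9 -27.5  57. ]
[647.56165658  -1.01831781  46.        ] [743.93087669  31.9565994    0.        ] [685.29863863 115.92085577   0.        ]
170 [237.43952465 140.99934769] [6.6939497  6.95745802] 72.18110656738281
185 [237.40493393 140.82791996] [6.34790659 6.92412281] 72.25532531738281
200 [237.41875076 140.56875038] [5.85021353 6.6803112 ] 71.56504821777344
215 [237.53788948 140.153862  ] [5.14195061 5.69707346] 70.20112609863281
[ 491.1741426  -188.87751678  339.31867895] [-3.13235999e+00 -2.39686050e-01  4.12678234e-04]
```

Emit:
{"name": "step_arm", "arguments": {"targets": [[[0.615, 0.81, -0.1, 0, 0, 0, 1], [0.615, 0.81, -0.1, 0, 0, 0.1, 1], [0.615, 0.81, -0.1, 0, 0, 0.1, 1], [0.615, 0.81, -0.1, 0, 0, 0.1, 1], [0.615, 0.81, -0.2, 0, 0, 0, 1]]]}}

```text
t: 1.98
ee_pos: [645.0, 13.6, 309.5]
orientation: [3.13, 0.274, 0.0]
ft_force: [1.0, 0.7, 0.3]
width: 88.0
grasp_force: 0.0
```

Run:
```python
from h import *
a=snap('top','t1');b=snap('side','s1')
crop=lambda d,x,y,w: cv2.resize(cv2.cvtColor(d['pixels'][y:y+w,x:x+w],cv2.COLOR_RGB2BGR),(399,399),interpolation=cv2.INTER_CUBIC)
cv2.imwrite('pics/c2.png',np.hstack([crop(a,180,75,120),crop(b,240,100,130)]))
print(readout.get_obs()['ee_pos'])
```

```text
[645.94928921  15.73043774 308.40604736]
```

View pics/c2.png

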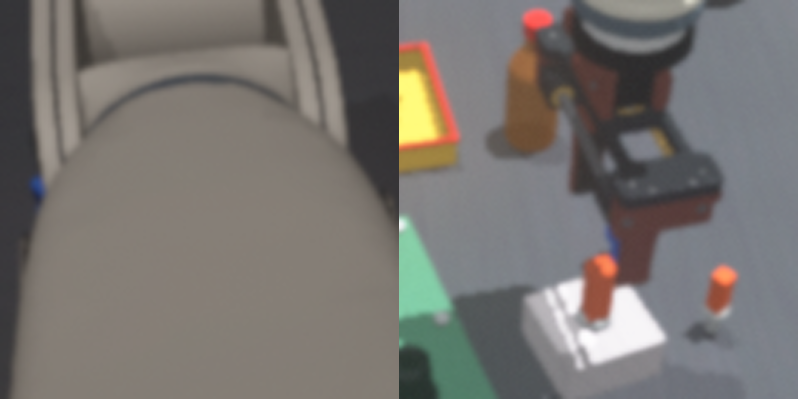

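The side crop shows the open fingers straddling the gauge. The top view is blocked by the arm. Descending and closing.

Emit:
{"name": "step_arm", "arguments": {"targets": [[[0, 0, -0.4, 0, 0, 0, 1], [0, 0, -0.4, 0, 0, 0, 1], [0, 0, -0.35, 0, 0, 0, 1], [0, 0, -0.3, 0, 0, 0, 1], [0, 0, 0, 0, 0, 0, 1]]]}}

```text
t: 2.7
ee_pos: [643.5, 11.7, 235.5]
orientation: [-3.13, -0.272, 0.004]
ft_force: [-0.5, 0.3, -0.2]
width: 88.0
grasp_force: 0.0
```

Emit:
{"name": "step_arm", "arguments": {"targets": [[[0, 0, 0, 0, 0, 0, 0.2], [0, 0, 0, 0, 0, 0, 0.1], [0, 0, 0, 0, 0, 0, 0], [0, 0, 0, 0, 0, 0, 0], [0, 0, 0, 0, 0, 0, 0]]]}}

```text
t: 3.32
ee_pos: [644.2, 12.2, 237.3]
orientation: [3.13, 0.273, 0.0]
ft_force: [-0.7, 0.0, 0.0]
width: 41.1
grasp_force: 0.0
```

Emit:
{"name": "step_arm", "arguments": {"targets": [[[0, 0, 0, 0, 0, 0, 0], [0, 0, 0, 0, 0, 0, 0], [0, 0, 0, 0, 0, 0, 0], [0, 0, 0, 0, 0, 0, 0], [0, 0, 0, 0, 0, 0, 0]]]}}

```text
t: 3.95
ee_pos: [644.0, 13.0, 237.2]
orientation: [-3.128, -0.273, 0.0]
ft_force: [-0.8, 6.1, 0.5]
width: 19.8
grasp_force: 30.0
```

Emit:
{"name": "step_arm", "arguments": {"targets": [[[0, 0.03, 0.1, 0, 0, 0, 0], [0, 0, 0.3, 0, 0, 0, 0], [0, 0, 0.4, 0, 0, 0, 0], [0, 0, 0.4, 0, 0, 0, 0], [0, 0, 0.2, 0, 0, 0, 0]]]}}

```text
t: 4.58
ee_pos: [644.6, 13.5, 309.7]
orientation: [3.129, 0.273, 0.005]
ft_force: [-0.9, 0.1, -2.0]
width: 20.2
grasp_force: 30.0
```

Emit:
{"name": "step_arm", "arguments": {"targets": [[[-0.6, 0.25, 0, 0, 0, 0, 0], [-0.8, 0.33, 0, 0, 0, 0, 0], [-0.8, 0.33, 0, 0, 0, 0, 0], [-0.8, 0.33, 0, 0, 0, 0, 0], [-0.5, 0.2, 0, 0, 0, 0, 0]]]}}

```text
t: 5.2
ee_pos: [467.2, 86.0, 307.5]
orientation: [-3.13, -0.274, 0.001]
ft_force: [0.2, 0.4, -3.4]
width: 19.8
grasp_force: 30.0
```

Run:
```python
from h import *
b=snap('side','s2')
p=np.array([readout.get_obs()['ee_pos']]);print(p)
p=p[0]
for dz in(-163+26,-163-32,-163-62): print(dz,proj(b,p+[0,0,dz]))
for q in [(470.9,84.6),(467.6,84.8)]: print('bush',proj(b,[*q,57]))
cv2.imwrite('pics/c3.png',cv2.resize(cv2.cvtColor(b['pixels'][110:230,170:330],cv2.COLOR_RGB2BGR),(800,600),interpolation=cv2.INTER_CUBIC))
```

```text
[[464.7546933   86.48837149 307.09999127]]
-137 [220.70141385 143.76586662]
-195 [222.29458028 163.29712865]
-225 [223.06324419 172.72048581]
bush [226.2955364  180.68815573]
bush [224.90239775 180.71152539]
```

View pics/c3.png

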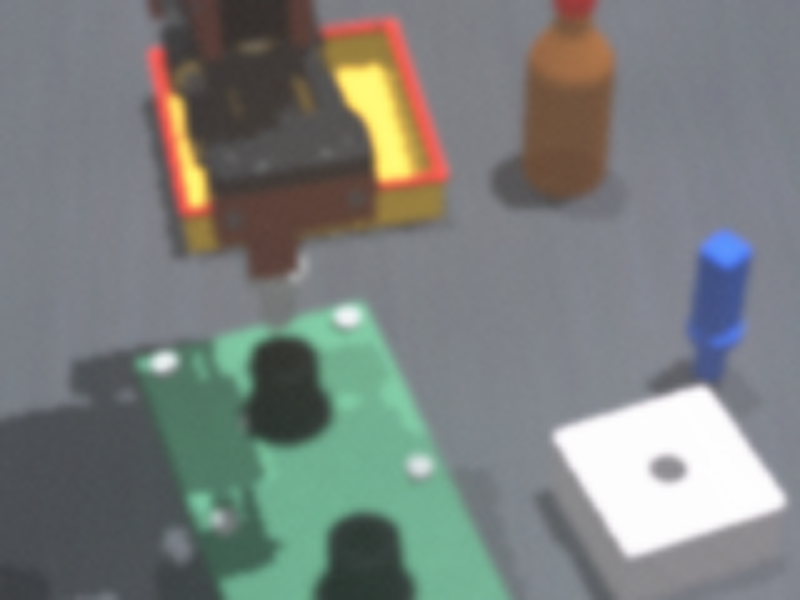

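The gauge is held and upright, with the pin tip at about (225.6,173) above the left bush top at (227,182). I shift about +2 mm in x and descend.

Emit:
{"name": "step_arm", "arguments": {"targets": [[[0.02, -0.01, -0.1, 0, 0, 0, 0], [0.02, -0.01, -0.1, 0, 0, 0, 0], [0, 0, -0.1, 0, 0, 0, 0], [0, 0, -0.1, 0, 0, 0, 0], [0, 0, 0, 0, 0, 0, 0]]]}}

```text
t: 5.88
ee_pos: [471.2, 84.5, 286.5]
orientation: [3.13, 0.273, -0.002]
ft_force: [0.2, 0.1, -2.5]
width: 19.8
grasp_force: 30.0
```

Emit:
{"name": "step_arm", "arguments": {"targets": [[[0, 0, -0.04, 0, 0, 0, 0], [0, 0, -0.04, 0, 0, 0, 0], [0, 0, -0.04, 0, 0, 0, 0], [0, 0, -0.04, 0, 0, 0, 0], [0, 0, 0, 0, 0, 0, 0]]]}}

```text
t: 6.5
ee_pos: [471.1, 84.7, 279.3]
orientation: [-3.13, -0.273, 0.0]
ft_force: [-1.7, 0.2, 3.8]
width: 19.7
grasp_force: 30.0
```

Emit:
{"name": "step_arm", "arguments": {"targets": [[[-0.02, 0, 0, 0, 0, 0, 0], [0, 0, -0.02, 0, 0, 0, 0], [0, 0, -0.02, 0, 0, 0, 0], [0, 0, 0, 0, 0, 0, 0], [0, 0, 0, 0, 0, 0, 0]]]}}

```text
t: 7.12
ee_pos: [470.0, 84.6, 276.9]
orientation: [3.13, 0.273, -0.001]
ft_force: [-0.3, -0.2, -2.1]
width: 19.9
grasp_force: 30.0
```

Emit:
{"name": "step_arm", "arguments": {"targets": [[[0, 0, -0.04, 0, 0, 0, 0], [0, 0, -0.04, 0, 0, 0, 0], [0, 0, -0.04, 0, 0, 0, 0], [0, 0, -0.02, 0, 0, 0, 0], [0, 0, 0, 0, 0, 0, 0]]]}}

```text
t: 7.75
ee_pos: [470.1, 84.6, 270.0]
orientation: [3.13, 0.273, -0.0]
ft_force: [-0.7, -0.7, -1.4]
width: 19.6
grasp_force: 30.0
```

Emit:
{"name": "step_arm", "arguments": {"targets": [[[0, 0, -0.03, 0, 0, 0, 0], [0, 0, -0.03, 0, 0, 0, 0], [0, 0, 0, 0, 0, 0, 0], [0, 0, 0, 0, 0, 0, 0], [0, 0, 0, 0, 0, 0, 0]]]}}

```text
t: 8.38
ee_pos: [470.1, 84.6, 267.1]
orientation: [3.13, 0.273, -0.0]
ft_force: [-0.8, 0.2, -1.8]
width: 19.7
grasp_force: 30.0
```

Emit:
{"name": "step_arm", "arguments": {"targets": [[[0, 0, -0.03, 0, 0, 0, 0], [0, 0, -0.03, 0, 0, 0, 0], [0, 0, 0, 0, 0, 0, 0], [0, 0, 0, 0, 0, 0, 0], [0, 0, 0, 0, 0, 0, 0]]]}}

```text
t: 9.0
ee_pos: [470.2, 84.6, 264.1]
orientation: [3.13, 0.273, -0.0]
ft_force: [-0.8, 0.8, -2.5]
width: 20.0
grasp_force: 30.0
```

Emit:
{"name": "step_arm", "arguments": {"targets": [[[0, 0, -0.03, 0, 0, 0, 0], [0, 0, -0.03, 0, 0, 0, 0], [0, 0, 0, 0, 0, 0, 0], [0, 0, 0, 0, 0, 0, 0], [0, 0, 0, 0, 0, 0, 0]]]}}

```text
t: 9.62
ee_pos: [470.2, 84.6, 261.1]
orientation: [3.13, 0.273, 0.0]
ft_force: [-1.1, -0.3, -2.2]
width: 19.8
grasp_force: 30.0
```

Emit:
{"name": "step_arm", "arguments": {"targets": [[[0, 0, -0.03, 0, 0, 0, 0], [0, 0, -0.03, 0, 0, 0, 0], [0, 0, -0.03, 0, 0, 0, 0], [0, 0, 0, 0, 0, 0, 0], [0, 0, 0, 0, 0, 0, 0]]]}}

```text
t: 10.25
ee_pos: [470.1, 84.6, 256.6]
orientation: [3.13, 0.273, -0.0]
ft_force: [-1.7, 0.9, -1.5]
width: 19.9
grasp_force: 30.0
```

Emit:
{"name": "step_arm", "arguments": {"targets": [[[0, 0, -0.02, 0, 0, 0, 0], [0, 0, -0.02, 0, 0, 0, 0], [0, 0, 0, 0, 0, 0, 0], [0, 0, 0, 0, 0, 0, 0], [0, 0, 0, 0, 0, 0, 0]]]}}

```text
t: 10.88
ee_pos: [470.1, 84.6, 254.6]
orientation: [-3.13, -0.273, 0.0]
ft_force: [-2.3, 2.1, -1.1]
width: 19.7
grasp_force: 30.0
```

Emit:
{"name": "step_arm", "arguments": {"targets": [[[-0.02, 0.01, 0, 0, 0, 0, 0], [0, 0, -0.02, 0, 0, 0, 0], [0, 0, -0.02, 0, 0, 0, 0], [0, 0, 0, 0, 0, 0, 0], [0, 0, 0, 0, 0, 0, 0]]]}}

```text
t: 11.5
ee_pos: [469.5, 85.1, 252.9]
orientation: [3.13, 0.273, 0.001]
ft_force: [-0.3, -1.1, 2.2]
width: 19.9
grasp_force: 30.0
```

Emit:
{"name": "step_arm", "arguments": {"targets": [[[0, 0, -0.02, 0, 0, 0, 0], [0, 0, -0.02, 0, 0, 0, 0], [0, 0, 0, 0, 0, 0, 0], [0, 0, 0, 0, 0, 0, 0], [0, 0, 0, 0, 0, 0, 0]]]}}

```text
t: 12.12
ee_pos: [469.5, 85.1, 251.0]
orientation: [3.13, 0.273, 0.001]
ft_force: [-1.3, -1.6, 6.0]
width: 19.8
grasp_force: 30.0
```

The collar has landed on the left bush at full depth, with about 8 N and the seat yielding. Holding for over a second.

Emit:
{"name": "step_arm", "arguments": {"targets": [[[0, 0, 0, 0, 0, 0, 0], [0, 0, 0, 0, 0, 0, 0], [0, 0, 0, 0, 0, 0, 0], [0, 0, 0, 0, 0, 0, 0], [0, 0, 0, 0, 0, 0, 0]]]}}

```text
t: 12.75
ee_pos: [469.5, 85.1, 251.0]
orientation: [3.13, 0.273, 0.001]
ft_force: [-0.7, -1.2, 4.8]
width: 20.1
grasp_force: 30.0
```

Emit:
{"name": "step_arm", "arguments": {"targets": [[[0, 0, 0, 0, 0, 0, 0], [0, 0, 0, 0, 0, 0, 0], [0, 0, 0, 0, 0, 0, 0], [0, 0, 0, 0, 0, 0, 0], [0, 0, 0, 0, 0, 0, 0]]]}}

```text
t: 13.38
ee_pos: [469.4, 85.1, 251.0]
orientation: [3.13, 0.273, 0.001]
ft_force: [-0.4, -1.8, 5.3]
width: 19.8
grasp_force: 30.0
```

Emit:
{"name": "step_arm", "arguments": {"targets": [[[0, 0, 0.04, 0, 0, 0, 0], [0, 0, 0.1, 0, 0, 0, 0], [0, 0, 0.1, 0, 0, 0, 0], [0, 0, 0.1, 0, 0, 0, 0], [0, 0, 0.1, 0, 0, 0, 0]]]}}

```text
t: 14.0
ee_pos: [469.1, 85.1, 272.9]
orientation: [-3.13, -0.273, 0.0]
ft_force: [-0.3, 0.6, -2.4]
width: 20.1
grasp_force: 30.0
```

Emit:
{"name": "step_arm", "arguments": {"targets": [[[0, 0, 0.1, 0, 0, 0, 0], [0, 0, 0.1, 0, 0, 0, 0], [0, 0, 0.1, 0, 0, 0, 0], [0, 0, 0.2, 0, 0, 0, 0], [0, 0, 0.2, 0, 0, 0, 0]]]}}

```text
t: 14.62
ee_pos: [469.2, 85.1, 308.4]
orientation: [-3.13, -0.273, -0.0]
ft_force: [0.4, -0.1, -1.8]
width: 20.2
grasp_force: 30.0
```

Emit:
{"name": "step_arm", "arguments": {"targets": [[[0.124, -0.452, 0, 0, 0, 0, 0], [0.124, -0.452, 0, 0, 0, 0, 0], [0.124, -0.452, 0, 0, 0, 0, 0], [0.124, -0.452, 0, 0, 0, 0, 0], [0.124, -0.452, 0, 0, 0, 0, 0]]]}}

```text
t: 15.25
ee_pos: [500.4, -28.6, 308.3]
orientation: [3.13, 0.273, 0.001]
ft_force: [-0.2, -0.2, -1.9]
width: 19.8
grasp_force: 30.0
```

Emit:
{"name": "step_arm", "arguments": {"targets": [[[0, 0, -0.1, 0, 0, 0, 0], [0, 0, -0.1, 0, 0, 0, 0], [0, 0, -0.1, 0, 0, 0, 0], [0, 0, -0.08, 0, 0, 0, 0], [0, 0, 0, 0, 0, 0, 0]]]}}

```text
t: 15.88
ee_pos: [500.0, -27.5, 288.3]
orientation: [-3.129, -0.274, 0.001]
ft_force: [-0.6, 0.0, -2.3]
width: 19.7
grasp_force: 30.0
```

Run:
```python
from h import *
b=snap('side','s3')
p=readout.get_obs()['ee_pos'];print(p)
print(proj(b,p-[0,0,225]))
cv2.imwrite('pics/c4.png',cv2.resize(cv2.cvtColor(b['pixels'][150:240,180:300],cv2.COLOR_RGB2BGR),(800,600),interpolation=cv2.INTER_CUBIC))
```

```text
[500.11282198 -27.60227466 288.497736  ]
[241.40738903 214.18363764]
```

View pics/c4.png

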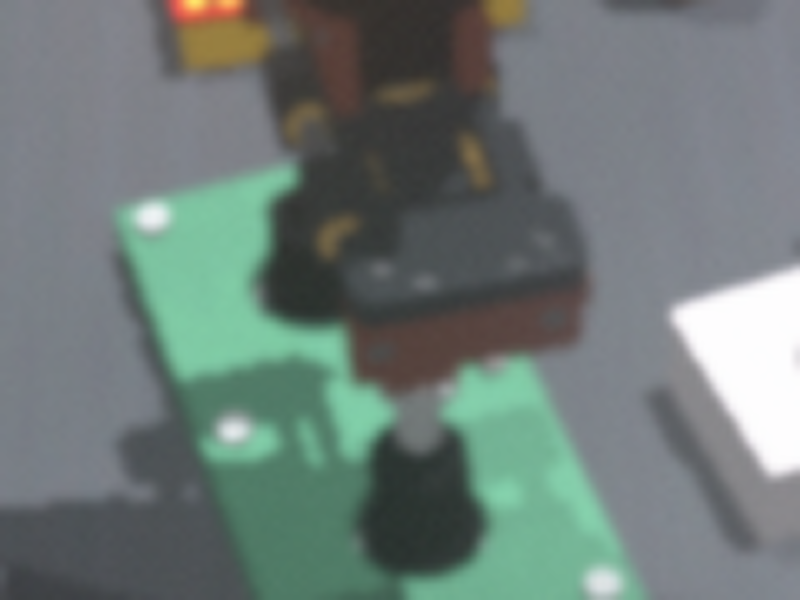

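The pin (crop 419,445) is centred on the right bush (crop 419,~445), and the left bush is still in its pocket. Descending gently.

Emit:
{"name": "step_arm", "arguments": {"targets": [[[0, 0, -0.04, 0, 0, 0, 0], [0, 0, -0.04, 0, 0, 0, 0], [0, 0, -0.04, 0, 0, 0, 0], [0, 0, -0.04, 0, 0, 0, 0], [0, 0, 0, 0, 0, 0, 0]]]}}

```text
t: 16.55
ee_pos: [500.2, -28.0, 280.7]
orientation: [3.13, 0.273, -0.0]
ft_force: [0.4, 0.4, 0.7]
width: 19.9
grasp_force: 30.0
```

Emit:
{"name": "step_arm", "arguments": {"targets": [[[0, 0, -0.03, 0, 0, 0, 0], [0, 0, -0.03, 0, 0, 0, 0], [0, 0, 0, 0, 0, 0, 0], [0, 0, 0, 0, 0, 0, 0], [0, 0, 0, 0, 0, 0, 0]]]}}

```text
t: 17.18
ee_pos: [500.1, -27.9, 277.6]
orientation: [-3.13, -0.273, 0.0]
ft_force: [0.2, -0.5, -2.4]
width: 19.8
grasp_force: 30.0
```

Emit:
{"name": "step_arm", "arguments": {"targets": [[[0, 0, -0.03, 0, 0, 0, 0], [0, 0, -0.03, 0, 0, 0, 0], [0, 0, -0.03, 0, 0, 0, 0], [0, 0, 0, 0, 0, 0, 0], [0, 0, 0, 0, 0, 0, 0]]]}}

```text
t: 17.8
ee_pos: [500.1, -27.8, 273.1]
orientation: [-3.13, -0.273, 0.0]
ft_force: [0.5, -0.3, -3.0]
width: 20.0
grasp_force: 30.0
```

Emit:
{"name": "step_arm", "arguments": {"targets": [[[0, 0, -0.03, 0, 0, 0, 0], [0, 0, -0.03, 0, 0, 0, 0], [0, 0, -0.01, 0, 0, 0, 0], [0, 0, 0, 0, 0, 0, 0], [0, 0, 0, 0, 0, 0, 0]]]}}

```text
t: 18.42
ee_pos: [500.1, -27.9, 269.6]
orientation: [-3.13, -0.273, 0.0]
ft_force: [-0.2, -0.9, -1.3]
width: 19.8
grasp_force: 30.0
```

Emit:
{"name": "step_arm", "arguments": {"targets": [[[0, 0, -0.03, 0, 0, 0, 0], [0, 0, -0.03, 0, 0, 0, 0], [0, 0, 0, 0, 0, 0, 0], [0, 0, 0, 0, 0, 0, 0], [0, 0, 0, 0, 0, 0, 0]]]}}

```text
t: 19.05
ee_pos: [500.2, -27.9, 266.7]
orientation: [3.13, 0.273, 0.0]
ft_force: [-0.5, -1.7, 0.9]
width: 19.9
grasp_force: 30.0
```

Emit:
{"name": "step_arm", "arguments": {"targets": [[[0, 0, -0.02, 0, 0, 0, 0], [0, 0, 0, 0, 0, 0, 0], [0, 0, 0, 0, 0, 0, 0], [0, 0, 0, 0, 0, 0, 0], [0, 0, 0, 0, 0, 0, 0]]]}}

```text
t: 19.68
ee_pos: [500.2, -27.9, 265.7]
orientation: [3.13, 0.273, 0.0]
ft_force: [-1.2, -2.9, 2.7]
width: 19.8
grasp_force: 30.0
```

Emit:
{"name": "step_arm", "arguments": {"targets": [[[0, 0, -0.02, 0, 0, 0, 0], [0, 0, 0, 0, 0, 0, 0], [0, 0, 0, 0, 0, 0, 0], [0, 0, 0, 0, 0, 0, 0], [0, 0, 0, 0, 0, 0, 0]]]}}

```text
t: 20.3
ee_pos: [500.2, -27.9, 264.7]
orientation: [3.13, 0.273, 0.0]
ft_force: [-2.1, -3.4, 5.4]
width: 19.7
grasp_force: 30.0
```

Emit:
{"name": "step_arm", "arguments": {"targets": [[[0, 0, 0, 0, 0, 0, 0], [0, 0, 0, 0, 0, 0, 0], [0, 0, 0, 0, 0, 0, 0], [0, 0, 0, 0, 0, 0, 0], [0, 0, 0, 0, 0, 0, 0]]]}}

```text
t: 20.92
ee_pos: [500.2, -27.9, 264.7]
orientation: [3.13, 0.273, 0.0]
ft_force: [-1.7, -4.1, 5.1]
width: 19.9
grasp_force: 30.0
```

Emit:
{"name": "step_arm", "arguments": {"targets": [[[0, 0, 0, 0, 0, 0, 0], [0, 0, 0, 0, 0, 0, 0], [0, 0, 0, 0, 0, 0, 0], [0, 0, 0, 0, 0, 0, 0], [0, 0, 0, 0, 0, 0, 0]]]}}

```text
t: 21.55
ee_pos: [500.2, -27.9, 264.7]
orientation: [3.13, 0.273, 0.0]
ft_force: [-1.0, -3.2, 5.4]
width: 20.0
grasp_force: 30.0
```

The right bush stops the pin about 14 mm short, so the left one is good. Returning the gauge to the left bush.

Emit:
{"name": "step_arm", "arguments": {"targets": [[[0, 0, 0.06, 0, 0, 0, 0], [0, 0, 0.14, 0, 0, 0, 0], [0, 0, 0.2, 0, 0, 0, 0], [0, 0, 0.3, 0, 0, 0, 0], [0, 0, 0.1, 0, 0, 0, 0]]]}}

```text
t: 22.18
ee_pos: [500.6, -27.8, 306.2]
orientation: [3.129, 0.273, 0.004]
ft_force: [-0.1, -0.5, -1.2]
width: 19.8
grasp_force: 30.0
```

Emit:
{"name": "step_arm", "arguments": {"targets": [[[-0.124, 0.452, 0, 0, 0, 0, 0], [-0.124, 0.452, 0, 0, 0, 0, 0], [-0.124, 0.452, 0, 0, 0, 0, 0], [-0.124, 0.452, 0, 0, 0, 0, 0], [-0.124, 0.452, 0, 0, 0, 0, 0]]]}}

```text
t: 22.8
ee_pos: [468.9, 85.9, 305.0]
orientation: [-3.13, -0.273, -0.001]
ft_force: [-0.2, 0.3, -0.4]
width: 19.9
grasp_force: 30.0
```

Emit:
{"name": "step_arm", "arguments": {"targets": [[[0, 0, -0.1, 0, 0, 0, 0], [0, 0, -0.1, 0, 0, 0, 0], [0, 0, -0.1, 0, 0, 0, 0], [0, 0, -0.06, 0, 0, 0, 0], [0, 0, 0, 0, 0, 0, 0]]]}}

```text
t: 23.42
ee_pos: [469.2, 84.8, 286.3]
orientation: [3.13, 0.272, -0.001]
ft_force: [-1.2, -0.4, -2.0]
width: 19.9
grasp_force: 30.0
```

Emit:
{"name": "step_arm", "arguments": {"targets": [[[0, 0, -0.04, 0, 0, 0, 0], [0, 0, -0.04, 0, 0, 0, 0], [0, 0, -0.04, 0, 0, 0, 0], [0, 0, -0.04, 0, 0, 0, 0], [0, 0, 0, 0, 0, 0, 0]]]}}

```text
t: 24.05
ee_pos: [469.1, 85.1, 278.5]
orientation: [-3.13, -0.273, 0.0]
ft_force: [-0.0, -0.4, -1.6]
width: 20.2
grasp_force: 30.0
```

Emit:
{"name": "step_arm", "arguments": {"targets": [[[0, 0, -0.05, 0, 0, 0, 0], [0, 0, -0.05, 0, 0, 0, 0], [0, 0, -0.05, 0, 0, 0, 0], [0, 0, -0.05, 0, 0, 0, 0], [0, 0, 0, 0, 0, 0, 0]]]}}

```text
t: 24.68
ee_pos: [469.1, 85.1, 268.4]
orientation: [3.13, 0.273, -0.001]
ft_force: [-0.6, -0.7, -2.3]
width: 19.6
grasp_force: 30.0
```

Emit:
{"name": "step_arm", "arguments": {"targets": [[[0, 0, -0.05, 0, 0, 0, 0], [0, 0, -0.05, 0, 0, 0, 0], [0, 0, -0.05, 0, 0, 0, 0], [0, 0, -0.05, 0, 0, 0, 0], [0, 0, 0, 0, 0, 0, 0]]]}}

```text
t: 25.3
ee_pos: [469.1, 85.1, 258.4]
orientation: [3.13, 0.273, -0.001]
ft_force: [-0.3, -0.0, -1.9]
width: 19.5
grasp_force: 30.0
```

Emit:
{"name": "step_arm", "arguments": {"targets": [[[0, 0, -0.03, 0, 0, 0, 0], [0, 0, -0.03, 0, 0, 0, 0], [0, 0, -0.03, 0, 0, 0, 0], [0, 0, -0.02, 0, 0, 0, 0], [0, 0, 0, 0, 0, 0, 0]]]}}

```text
t: 25.92
ee_pos: [469.2, 85.1, 253.2]
orientation: [3.13, 0.273, -0.0]
ft_force: [-0.8, -0.6, 0.9]
width: 19.9
grasp_force: 30.0
```

Emit:
{"name": "step_arm", "arguments": {"targets": [[[0, 0, -0.02, 0, 0, 0, 0], [0, 0, 0, 0, 0, 0, 0], [0, 0, 0.02, 0, 0, 0, 0], [0, 0, 0, 0, 0, 0, 0.5], [0, 0, 0, 0, 0, 0, 0.6]]]}}

```text
t: 26.55
ee_pos: [469.2, 85.2, 253.1]
orientation: [-3.13, -0.273, -0.0]
ft_force: [-0.2, -0.5, -0.9]
width: 36.7
grasp_force: 0.0
```

Emit:
{"name": "step_arm", "arguments": {"targets": [[[0, 0, 0, 0, 0, 0, 0.8], [0, 0, 0, 0, 0, 0, 0.8], [0, 0, 0, 0, 0, 0, 0.8], [0, 0, 0, 0, 0, 0, 0.8], [0, 0, 0.2, 0, 0, 0, 0.8]]]}}

```text
t: 27.18
ee_pos: [468.9, 85.1, 263.0]
orientation: [3.13, 0.273, -0.003]
ft_force: [0.4, 0.7, 0.1]
width: 70.1
grasp_force: 0.0
```

Emit:
{"name": "step_arm", "arguments": {"targets": [[[0, 0, 0.4, 0, 0, 0, 0.8], [0, 0, 0.6, 0, 0, 0, 0.8], [0, 0, 0.6, 0, 0, 0, 0.8], [0.4, -0.6, 0.2, 0, 0, 0.8, 0.8], [0.2, -0.8, 0, 0, 0, 0.8, 0.8]]]}}

```text
t: 27.8
ee_pos: [500.3, 14.8, 355.3]
orientation: [3.108, 0.453, 0.006]
ft_force: [0.6, -0.3, -0.8]
width: 70.2
grasp_force: 0.0
```

The gauge is released in the left bush. Now I turn the gripper about 45° to stay clear of it and go to the right bush.

Emit:
{"name": "step_arm", "arguments": {"targets": [[[0.01, -0.17, 0, 0, 0, 1, 0.8], [0.01, -0.17, 0, 0, 0, 1, 0.8], [0, -0.17, 0, 0, 0, 1, 0.8], [0, -0.17, 0, 0, 0, 1, 0.8], [0, -0.18, 0, 0, 0, 1, 0.8]]]}}

```text
t: 28.42
ee_pos: [500.1, -28.2, 353.9]
orientation: [2.983, 0.984, 0.001]
ft_force: [0.5, 0.6, -0.1]
width: 70.1
grasp_force: 0.0
```

Emit:
{"name": "step_arm", "arguments": {"targets": [[[0, 0, 0, 0, 0, 1, 0.8], [0, 0, 0, 0, 0, 1, 0.8], [0, 0, 0, 0, 0, 1, 0.8], [0, 0, 0, 0, 0, 1, 0.8], [0, 0, 0, 0, 0, 1, 0.8]]]}}

```text
t: 29.05
ee_pos: [500.1, -27.9, 353.8]
orientation: [2.767, 1.487, 0.001]
ft_force: [-0.1, 0.8, -0.3]
width: 70.4
grasp_force: 0.0
```

Run:
```python
from h import *
b=snap('side','s4'); o=readout.get_obs();print(o['ee_pos'],o['orientation'],o['qpos'])
cv2.imwrite('pics/c5.png',cv2.resize(cv2.cvtColor(b['pixels'][110:260,150:350],cv2.COLOR_RGB2BGR),(800,600),interpolation=cv2.INTER_CUBIC))
```

```text
[500.07740667 -27.86430728 353.84942392] [2.76496130e+00 1.49084397e+00 6.98625439e-04] [-7.94183231e-02  3.13822264e-01  1.94106945e+00 -2.93953150e-05
  8.86156544e-01  5.02382226e-01]
```

View pics/c5.png

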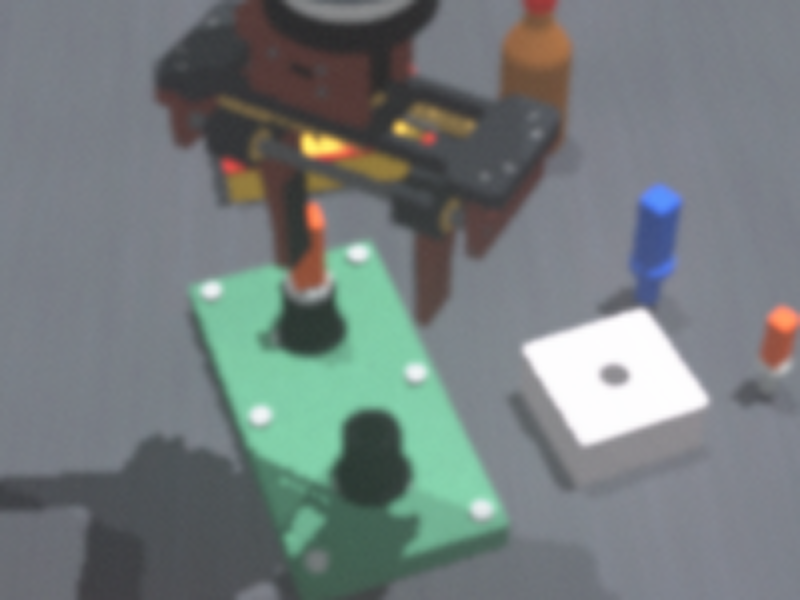

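The gauge stands home in the left bush (collar at crop 310,290), and the right bush is clear at (372,440). Descending.

Emit:
{"name": "step_arm", "arguments": {"targets": [[[0, 0, -0.6, 0, 0, 0.8, 0.8], [0, 0, -0.7, 0, 0, 0.8, 0.8], [0, 0, -0.6, 0, 0, 0, 0.8], [0, 0, -0.3, 0, 0, 0, 0.8], [0, 0, -0.2, 0, 0, 0, 0.8]]]}}

```text
t: 29.72
ee_pos: [500.3, -27.9, 233.0]
orientation: [2.682, 1.636, 0.0]
ft_force: [0.7, -0.3, 0.3]
width: 70.2
grasp_force: 0.0
```

Emit:
{"name": "step_arm", "arguments": {"targets": [[[0, 0, -0.2, 0, 0, 0, 0.8], [0, 0, -0.2, 0, 0, 0, 0.8], [0, 0, -0.08, 0, 0, 0, 0.8], [0, 0, 0, 0, 0, 0, 0], [0, 0, 0, 0, 0, 0, 0]]]}}

```text
t: 30.35
ee_pos: [500.3, -27.9, 209.4]
orientation: [2.682, 1.636, 0.001]
ft_force: [0.1, -0.1, 0.8]
width: 53.6
grasp_force: 0.0
```

Emit:
{"name": "step_arm", "arguments": {"targets": [[[0, 0, 0, 0, 0, 0, 0], [0, 0, 0, 0, 0, 0, 0], [0, 0, 0, 0, 0, 0, 0], [0, 0, 0, 0, 0, 0, 0], [0, 0, 0, 0, 0, 0, 0]]]}}

```text
t: 30.98
ee_pos: [500.5, -28.0, 209.5]
orientation: [2.681, 1.636, 0.001]
ft_force: [1.6, -3.2, 3.1]
width: 33.5
grasp_force: 30.0
```

Emit:
{"name": "step_arm", "arguments": {"targets": [[[0, 0, 0.06, 0, 0, 0, 0], [0, 0, 0.2, 0, 0, 0, 0], [0, 0, 0.3, 0, 0, 0, 0], [0, 0, 0.4, 0, 0, 0, 0], [0, 0, 0.3, 0, 0, 0, 0]]]}}

```text
t: 31.6
ee_pos: [499.9, -27.7, 273.5]
orientation: [-2.682, -1.636, -0.0]
ft_force: [0.4, -0.2, -1.9]
width: 33.5
grasp_force: 30.0
```

Emit:
{"name": "step_arm", "arguments": {"targets": [[[-0.03, -0.6, 0, 0, 0, 0, 0], [-0.03, -0.8, 0, 0, 0, 0, 0], [-0.03, -0.8, 0, 0, 0, 0, 0], [-0.03, -0.8, 0, 0, 0, 0, 0], [-0.02, -0.8, 0, 0, 0, 0, 0]]]}}

```text
t: 32.22
ee_pos: [492.8, -219.0, 272.7]
orientation: [-2.682, -1.636, -0.0]
ft_force: [0.5, 0.3, -1.8]
width: 33.8
grasp_force: 30.0
```

Emit:
{"name": "step_arm", "arguments": {"targets": [[[0, -0.8, 0, 0, 0, 0, 0], [0, -0.5, 0, 0, 0, 0, 0], [0, -0.26, 0, 0, 0, 0, 0], [0, 0, -0.2, 0, 0, 0, 0], [0, 0, -0.2, 0, 0, 0, 0]]]}}

```text
t: 32.85
ee_pos: [492.9, -294.8, 251.4]
orientation: [-2.68, -1.636, 0.001]
ft_force: [-0.8, -0.3, -2.5]
width: 33.6
grasp_force: 30.0
```

Run:
```python
from h import *
b=snap('side','s5'); print(readout.get_obs()['ee_pos'])
cv2.imwrite('pics/c6.png',cv2.resize(cv2.cvtColor(b['pixels'][160:384,100:400],cv2.COLOR_RGB2BGR),(800,597),interpolation=cv2.INTER_CUBIC))
```

```text
[ 492.53269697 -294.48479908  250.03469779]
```

View pics/c6.png

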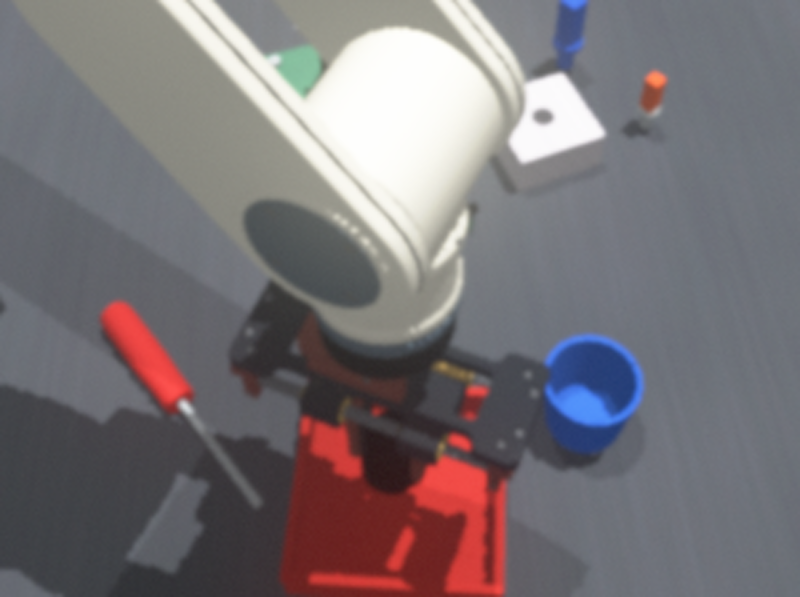

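The bush hangs over the red tray at crop (390,465), and the gripper body is well above the tub. Lowering.

Emit:
{"name": "step_arm", "arguments": {"targets": [[[0, 0, -0.2, 0, 0, 0, 0], [0, 0, -0.3, 0, 0, 0, 0], [0, 0, -0.2, 0, 0, 0, 0], [0, 0, -0.16, 0, 0, 0, 0], [0, 0, 0, 0, 0, 0, 0]]]}}

```text
t: 33.52
ee_pos: [493.0, -295.8, 208.4]
orientation: [-2.681, -1.636, 0.001]
ft_force: [0.3, -0.2, -1.2]
width: 33.4
grasp_force: 30.0
```

Emit:
{"name": "step_arm", "arguments": {"targets": [[[0, 0, -0.02, 0, 0, 0, 0], [0, 0, -0.02, 0, 0, 0, 0], [0, 0, -0.02, 0, 0, 0, 0], [0, 0, 0, 0, 0, 0, 0], [0, 0, 0, 0, 0, 0, 0]]]}}

```text
t: 34.15
ee_pos: [493.2, -295.9, 206.2]
orientation: [2.682, 1.636, 0.0]
ft_force: [-0.5, -0.3, -2.2]
width: 33.7
grasp_force: 30.0
```

Emit:
{"name": "step_arm", "arguments": {"targets": [[[0, 0, -0.02, 0, 0, 0, 0], [0, 0, -0.02, 0, 0, 0, 0], [0, 0, -0.02, 0, 0, 0, 0], [0, 0, 0, 0, 0, 0, 0], [0, 0, 0, 0, 0, 0, 0]]]}}

```text
t: 34.78
ee_pos: [493.2, -295.9, 203.2]
orientation: [-2.682, -1.636, -0.0]
ft_force: [0.6, 0.1, -1.7]
width: 33.4
grasp_force: 30.0
```

Emit:
{"name": "step_arm", "arguments": {"targets": [[[0, 0, -0.02, 0, 0, 0, 0], [0, 0, 0, 0, 0, 0, 0], [0, 0, 0, 0, 0, 0, 0], [0, 0, 0, 0, 0, 0, 0], [0, 0, 0, 0, 0, 0, 0]]]}}

```text
t: 35.4
ee_pos: [493.2, -295.9, 202.2]
orientation: [2.682, 1.636, 0.0]
ft_force: [0.8, -0.4, -1.5]
width: 33.7
grasp_force: 30.0
```

Emit:
{"name": "step_arm", "arguments": {"targets": [[[0, 0, -0.02, 0, 0, 0, 0], [0, 0, 0, 0, 0, 0, 0], [0, 0, 0, 0, 0, 0, 0], [0, 0, 0, 0, 0, 0, 0], [0, 0, 0, 0, 0, 0, 0]]]}}

```text
t: 36.02
ee_pos: [493.2, -296.0, 201.5]
orientation: [2.682, 1.636, 0.0]
ft_force: [-1.6, -0.1, 6.0]
width: 33.7
grasp_force: 30.0
```

Emit:
{"name": "step_arm", "arguments": {"targets": [[[0, 0, -0.01, 0, 0, 0, 0], [0, 0, 0, 0, 0, 0, 0], [0, 0, 0, 0, 0, 0, 0], [0, 0, 0, 0, 0, 0, 0], [0, 0, 0, 0, 0, 0, 0]]]}}

```text
t: 36.65
ee_pos: [493.2, -295.9, 201.4]
orientation: [2.682, 1.636, 0.0]
ft_force: [-1.4, 1.6, 10.7]
width: 34.0
grasp_force: 30.0
```

Grounded. Releasing and retreating.

Emit:
{"name": "step_arm", "arguments": {"targets": [[[0, 0, 0.01, 0, 0, 0, 0.3], [0, 0, 0, 0, 0, 0, 0.6], [0, 0, 0, 0, 0, 0, 0.65], [0, 0, 0, 0, 0, 0, 0.65], [0, 0, 0, 0, 0, 0, 0.65]]]}}

```text
t: 37.28
ee_pos: [493.2, -295.9, 201.0]
orientation: [-2.682, -1.636, 0.0]
ft_force: [0.3, -0.1, -0.1]
width: 57.2
grasp_force: 0.0
```

Emit:
{"name": "step_arm", "arguments": {"targets": [[[0, 0, 0.3, 0, 0, 0, 0.65], [0, 0, 0.6, 0, 0, 0, 0.65], [0, 0, 1, 0, 0, 0, 0.65], [0, 0, 1, 0, 0, 0, 0.65], [0, 0, 0.5, 0, 0, 0, 0.65]]]}}

```text
t: 37.9
ee_pos: [493.5, -296.1, 375.3]
orientation: [2.678, 1.634, 0.003]
ft_force: [0.3, -0.7, 0.2]
width: 57.0
grasp_force: 0.0
```

Emit:
{"name": "step_arm", "arguments": {"targets": [[[-0.8, -0.5, 0, 0, 0, 0, 0.65], [-0.8, -0.8, 0, 0, 0, 0, 0.65], [-0.8, -0.8, 0, 0, 0, 0, 0.65], [-0.6, -0.8, 0, 0, 0, 0, 0.65], [-0.4, -0.5, 0, 0, 0, 0, 0.65]]]}}

```text
t: 38.52
ee_pos: [321.5, -467.4, 372.4]
orientation: [2.682, 1.633, -0.0]
ft_force: [-0.7, -0.1, -0.2]
width: 57.2
grasp_force: 0.0
```

Run:
```python
from h import *
a=snap('top','t9');b=snap('side','s9'); print(readout.get_obs()['ee_pos'],readout.get_obs()['qvel'].round(3))
f=lambda d:cv2.cvtColor(d['pixels'],cv2.COLOR_RGB2BGR)
cv2.imwrite('pics/c9.png',np.hstack([cv2.resize(f(a)[120:330,170:450],(400,300)),cv2.resize(f(b)[110:384,100:400],(400,365))[:300]]) if 0 else cv2.resize(f(b)[134:384,120:440],(768,600),interpolation=cv2.INTER_CUBIC))
```

```text
[ 321.34685964 -467.82874703  372.30723684] [ 0.052 -0.004  0.024  0.019  0.     0.046]
```

View pics/c9.png

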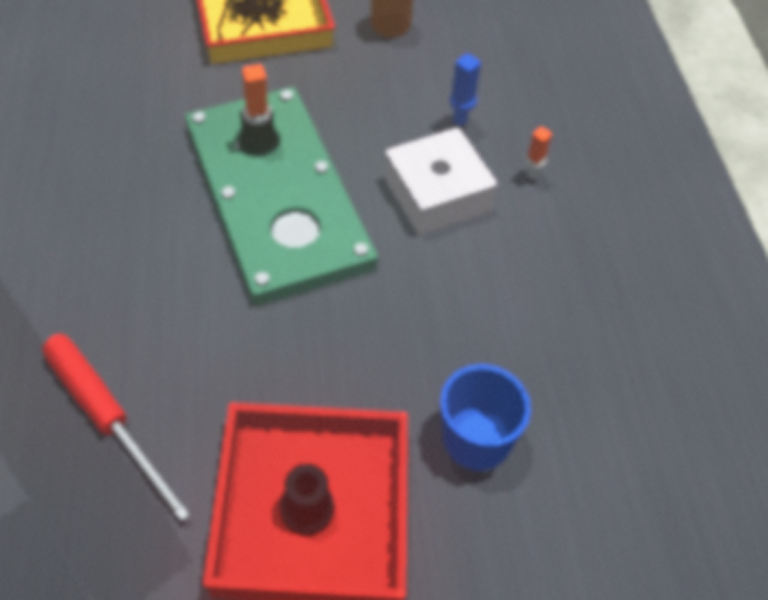

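The bad bush stands upright in the red tray (307,497), and the gauge stands home in the left bush (257,110). The other items haven't moved. Handing in.

Emit:
{"name": "step_arm", "arguments": {"targets": [[[0, 0, 0, 0, 0, 0, 0.65], [0, 0, 0, 0, 0, 0, 0.65], [0, 0, 0, 0, 0, 0, 0.65], [0, 0, 0, 0, 0, 0, 0.65], [0, 0, 0, 0, 0, 0, 0.65]]]}}

```text
t: 39.25
ee_pos: [323.4, -465.7, 371.2]
orientation: [-2.681, -1.637, -0.0]
ft_force: [0.5, 0.2, 0.8]
width: 57.1
grasp_force: 0.0
```

```bash
python3 -c "
from h import *
print(ctrl.close_job())"
```

```text
the job is handed in; nothing more can be done
None
```

The job is done and handed in at about 39 s: the left bush took the gauge fully home and holds it in its pocket, and the right bush, which stopped the pin about 14 mm short, stands upright in the red tray.

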